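# Sort balls from flat cut-outs with the tipping board

## Robot

A 6-joint arm with a two-finger parallel gripper is mounted at the origin on the work surface. World frame = base frame: x ahead of the robot, y to its left, z up, the work surface at z = 0. Lengths are in mm, angles in rad, forces in N, time in s.
With the tool pointing down it reaches from about 275 to 1000 mm from the base axis. Payload 8.4 kg.
Tool frame: the origin (TCP) lies at the very end of the fingers, on their centre line; the grasp point (between the pads) lies 19 mm behind it; z points along the fingers, y is the direction in which the jaws open and shut (so a half turn about z gives the same grasp; the last joint's range is limited). The gripper opens to 85 mm and grips with 20 to 120 N. Pads are 22 mm wide; open, the fingers measure 114 mm over their backs; the gripper's body (76 mm by 85 mm) begins 54 mm behind the grasp point. The pads swing forward as they close: fully open they stand 13 mm farther back than shut.
Start: joints at [1.25, 0.353, 1.633, -0, 1.155, -0.002], TCP at [195.891, 593.511, 231.281] pointing down, gripper open.
Joint ranges: [-2.63, 2.63], [-0.92, 2.1], [0.06, 2.66], [-1.3, 4.44], [0, 2.69], [-3.02, 3.02]. Speed limits (rad/s): [2.22, 2.22, 2.79, 3.14, 3.14, 3.14].

## Interface

Orientations are given as [roll, pitch, yaw] about the fixed x, y, z axes, in that order (R = Rz(yaw) Ry(pitch) Rx(roll)).
In Python, from rig import r gives the robot as it stands.
- The arm moves only by the tool jog_arm, never from a script. Its argument "moves" is a list of rows, each an object with "grip": the gripper command: -1 is fully open, 1 is shut, values between are in proportion; "translation": the shift along the tool's x, y, z in m, a list of three; "twist": the turn, a rotation vector about the tool's x, y, z in rad, a list of three. In form: [{"grip": grip, "translation": [dx, dy, dz], "twist": [ax, ay, az]}, ...]. A call has 1 to 10 rows; each row shifts and turns the commanded pose from where the row before left it, along the tool's axes as they then stand; what a row does not reach is not made up. A row lasts 1/12 s, in which the tool goes at most 41.7 mm and 7.16 degrees, less where a joint would pass 70% of its speed; a pose out of reach is approached as far as the arm can. A call with a gripper value outside its range is refused whole. The fingers move at their own pace and stop on an object; "squeeze" is the grip in N (left out, the last holds). Time passes only in rows, so rows that do not move let the fingers close. It gives the time, the measured TCP pose, the force and the opening at its end, in the units of the state.
- r.sense(): the state, without advancing time (a new reading comes with each control period).
- r.grab_frame(name): name is "side" or "top"; returns (picture, depth): 480x640x3 uint8, red, green, blue; 480x640 float32, mm along the optical axis (not along the pixel's ray), 0 where there is no reading.
- r.calibration(name): a dict with "fx", "fy", "cx", "cy" (pixels), "R" (3x3) and "t" (3): a world point X has camera coordinates R X + t. Camera axes: x right, y down, z forward; pixel columns grow to the right and rows downward; lengths in mm; the calibration is good to about 2 mm. A picture is of the moment at which its call begins. calibration takes no time and is no camera call.
- r.sign_off(): hands the job in, once; it reports no verdict.
The state is a dict: "clock": time; "qpos": joint angles; "qvel": joint speeds; "joint_efforts": joint torques, N m; "eef_pos": TCP position; "tcp_rot": TCP orientation; "contact_force": force on the tool from outside, world axes, zero at the start; "wrist_torque": the same for the moment, N m; "opening": opening from 0.0 (shut) to 1.0 (fully open).
Only numpy, scipy, OpenCV 4.12 (cv2) and the standard library are available. Lean on these libraries where they do the work, as an engineer would, in place of code of your own. Each camera call takes 0.05 s, during which the arm holds its last target.

## Task

Clear the sorting board at the craft table: lift it by its handle with everything on it and tip just enough for the wooden balls to roll off its lip into the grey plastic tub while the flat card pieces stay on the board. Then tip the flat pieces off into the open cardboard carton and set the empty board back down level on the table. Leave the other things on the table alone.

Things in the scene. Friction and masses are not known exactly. Their poses are not given: they have to be found in the camera images.
- board: sorting board: tray (190 to 310 g), 220 mm (its x) x 180 mm (its y), grey laminate floor 5 mm thick, wood rims 8 mm thick and 22 mm high on both sides and the back; open at the lip, the +x end. Origin: centre of its underside; z up. Starts level on the table, lip roughly to the robot's left (+y) or up to 70 degrees from there towards the robot; balls on the lip half, flats on the back half
- board_handle (a point): middle of the board's fixed wooden carry handle, 78 mm above the origin of the board. The bar is 14 mm thick (along the board's x), 24 mm high, 164 mm long (along its y), between two side uprights 30 mm wide; it clears the floor of the board by 61 mm and the balls by 31 mm
- board_lip (a point): middle of the lip's upper edge, at (110, 0, 5) mm in the board's frame; no rim here. On the board balls start to roll at a slope of about 4 degrees, or when it is moved jerkily; flat pieces slide only from about 18 to 26 degrees
- tub: ball tub: grey plastic, open-topped, fixed to the table, 230 mm (its x) x 165 mm (its y) x 60 mm high, walls and floor 4 mm (rolled rim 236 x 175 outside). Origin: centre of its underside; long side roughly along world x. Tub and carton stand side by side to the left of the board, in either order
- carton: scrap carton: brown cardboard, open-topped, fixed to the table, 240 mm (its x) x 175 mm (its y) x 85 mm high, walls and floor 4 mm (folded-down flaps reach 8 mm further out). Origin: centre of its underside; long side roughly along world x
- ball0_center (a point): centre of wooden ball 1 of 5: plain turned beech, 30 mm diameter, 12 g
- ball1_center (a point): centre of wooden ball 2 of 5: plain turned beech, 30 mm diameter, 12 g
- ball2_center (a point): centre of wooden ball 3 of 5: plain turned beech, 30 mm diameter, 12 g
- ball3_center (a point): centre of wooden ball 4 of 5: plain turned beech, 30 mm diameter, 12 g
- ball4_center (a point): centre of wooden ball 5 of 5: plain turned beech, 30 mm diameter, 12 g
- window: flat kraft-board cut-out, a rectangular window frame 58 x 42 x 5 mm, 11 g. Origin: centre of its underside
- arch: flat kraft-board cut-out, an arched panel (one end round), 57 x 42 x 5 mm, 11 g. Origin: on its underside, about its middle
- disc: flat kraft-board cut-out, a round disc 46 mm across and 5 mm thick, lying flat, 11 g. Origin: centre of its underside
- tape_wide: bystander: roll of tape lying flat, 90 mm across, 22 mm high. Origin: centre of its underside
- eraser: bystander: white block eraser lying flat, 36 x 18 x 12 mm. Origin: centre of its underside
- gluestick: bystander: standing glue stick, 28 mm diameter, 100 mm tall. Origin: centre of its underside
- sharpener: bystander: small metal pencil sharpener, 26 x 16 x 13 mm. Origin: centre of its underside

How it is judged (in metres and radians):
On the way, in this order (a step that is already met when the one before it is completed fails the run):
1. the board is lifted clear of the table with all balls and flat pieces on it (height (world z) of each of board, window, arch, disc above 0.025 m and height (world z) of each of ball0_center, ball1_center, ball2_center, ball3_center, ball4_center above 0.035 m), for 0.2 s.
2. all five balls are in the grey tub while all three flat pieces still lie on the board (x of ball0_center in the frame of tub between -0.115 and 0.115 m and y of ball0_center in the frame of tub between -0.083 and 0.083 m and z of ball0_center in the frame of tub between 0 and 0.055 m and x of ball1_center in the frame of tub between -0.115 and 0.115 m and y of ball1_center in the frame of tub between -0.083 and 0.083 m and z of ball1_center in the frame of tub between 0 and 0.055 m and x of ball2_center in the frame of tub between -0.115 and 0.115 m and y of ball2_center in the frame of tub between -0.083 and 0.083 m and z of ball2_center in the frame of tub between 0 and 0.055 m and x of ball3_center in the frame of tub between -0.115 and 0.115 m and y of ball3_center in the frame of tub between -0.083 and 0.083 m and z of ball3_center in the frame of tub between 0 and 0.055 m and x of ball4_center in the frame of tub between -0.115 and 0.115 m and y of ball4_center in the frame of tub between -0.083 and 0.083 m and z of ball4_center in the frame of tub between 0 and 0.055 m and x of window in the frame of board between -0.12 and 0.12 m and y of window in the frame of board between -0.09 and 0.09 m and z of window in the frame of board between -0.005 and 0.035 m and x of arch in the frame of board between -0.12 and 0.12 m and y of arch in the frame of board between -0.09 and 0.09 m and z of arch in the frame of board between -0.005 and 0.035 m and x of disc in the frame of board between -0.12 and 0.12 m and y of disc in the frame of board between -0.09 and 0.09 m and z of disc in the frame of board between -0.005 and 0.035 m), for 0.3 s.
3. all three flat pieces are in the carton (x of window in the frame of carton between -0.12 and 0.12 m and y of window in the frame of carton between -0.088 and 0.088 m and z of window in the frame of carton between 0 and 0.075 m and x of arch in the frame of carton between -0.12 and 0.12 m and y of arch in the frame of carton between -0.088 and 0.088 m and z of arch in the frame of carton between 0 and 0.075 m and x of disc in the frame of carton between -0.12 and 0.12 m and y of disc in the frame of carton between -0.088 and 0.088 m and z of disc in the frame of carton between 0 and 0.075 m), for 0.2 s.
At the end, for the whole second after the job is handed in: All five balls rest in the grey tub (centres within its walls, below 55 mm), all three flat pieces rest in the carton (origins within its walls, below 75 mm); the empty board stands on the table, let go, level to 0.04 rad, underside within 6 mm of the table; all slower than 30 mm/s (all of step 3 and x of ball0_center in the frame of tub between -0.115 and 0.115 m and y of ball0_center in the frame of tub between -0.083 and 0.083 m and z of ball0_center in the frame of tub between 0 and 0.055 m and x of ball1_center in the frame of tub between -0.115 and 0.115 m and y of ball1_center in the frame of tub between -0.083 and 0.083 m and z of ball1_center in the frame of tub between 0 and 0.055 m and x of ball2_center in the frame of tub between -0.115 and 0.115 m and y of ball2_center in the frame of tub between -0.083 and 0.083 m and z of ball2_center in the frame of tub between 0 and 0.055 m and x of ball3_center in the frame of tub between -0.115 and 0.115 m and y of ball3_center in the frame of tub between -0.083 and 0.083 m and z of ball3_center in the frame of tub between 0 and 0.055 m and x of ball4_center in the frame of tub between -0.115 and 0.115 m and y of ball4_center in the frame of tub between -0.083 and 0.083 m and z of ball4_center in the frame of tub between 0 and 0.055 m and height (world z) of board between -0.004 and 0.006 m and angle between board's own z axis and vertical below 0.04 rad and linear speed of each of ball0, ball1, ball2, ball3, ball4, window, arch, disc, board below 0.03 m/s); the robot touches nothing.
It fails at once if the wide tape roll is pushed more than 30 mm from its place (distance of tape_wide from where it was at the start of the episode above 0.03 m).
It fails at once if the eraser is pushed more than 30 mm from its place (distance of eraser from where it was at the start of the episode above 0.03 m).
It fails at once if the glue stick is pushed more than 30 mm from its place (distance of gluestick from where it was at the start of the episode above 0.03 m).
It fails at once if the pencil sharpener is pushed more than 30 mm from its place (distance of sharpener from where it was at the start of the episode above 0.03 m).
It also fails if it takes over 72 s, if anything falls off the work surface, if the arm or the gripper's body presses on something with over 40 N, if the wrist force passes 120 N, or if a joint passes its speed limit or range.

## Working session

There is one attempt and no reset: what is moved stays moved. The work goes in short steps, Python scripts to look and compute and a tool call to move; the robot and the scene stay as the last step left them, time stands still between calls to the robot, and variables do not carry over. Pictures are saved under pics/ and viewed, and the job is handed in when it is done.

Besides the shell and the picture viewer there is one more tool, called as name(argument=value, ...), one argument or row to a line, values as JSON. jog_arm: Moves the arm, as the interface text tells. Its arguments: {"type":"object","properties":{"moves":{"type":"array"},"squeeze":{"type":"number"}},"required":["moves"]}

```bash
mkdir -p pics; ls; python3 - <<'E'
from rig import r
import cv2,numpy as np
print(r.sense())
for n in("side","top"):
    p,d=r.grab_frame(n); cv2.imwrite(f"pics/{n}0.png",p[:,:,::-1]); np.savez(f"{n}0.npz",p=p,d=d); print(r.calibration(n))
E
```

```text
pics
{'clock': 0.0, 'qpos': array([ 1.24961895e+00,  3.53634040e-01,  1.63415286e+00, -7.48841389e-05,
        1.15521396e+00, -2.39352267e-03]), 'qvel': array([-0.00024185,  0.00054229,  0.00024935, -0.00043625, -0.00044581,
       -0.0011285 ]), 'joint_efforts': array([ 3.64986743e-03, -6.05253983e+01, -3.42068517e+01,  4.02970745e-04,
        9.41886858e-03, -4.10486757e-05]), 'eef_pos': array([195.74580506, 593.0385287 , 230.56249112]), 'tcp_rot': array([-3.14018429e+00,  6.50966970e-05,  2.82283912e+00]), 'contact_force': array([-0.14840469, -0.34937378,  0.76154071]), 'wrist_torque': array([-0.01328859,  0.05769309, -0.03573009]), 'opening': 1.0023118873615966}
{'fx': 486.374547050378, 'fy': 486.374547050378, 'cx': 320.6834866092589, 'cy': 237.14875651239024, 'R': array([[ 0.99000267, -0.13917712,  0.02290085],
       [-0.05465429, -0.52819858, -0.84736012],
       [ 0.13002934,  0.83763715, -0.53052463]]), 't': array([-585.93887127,   82.61416769, 1009.50096039])}
{'fx': 573.0356685884827, 'fy': 573.0356685884827, 'cx': 318.67957254858555, 'cy': 248.32691891877758, 'R': array([[-0.01742061, -0.99983248,  0.00561601],
       [-0.99771856,  0.01701681, -0.06533076],
       [ 0.06522425, -0.0067413 , -0.99784786]]), 't': array([ -67.56256423,  565.49039294, 1413.26267522])}
```

View pics/side0.png

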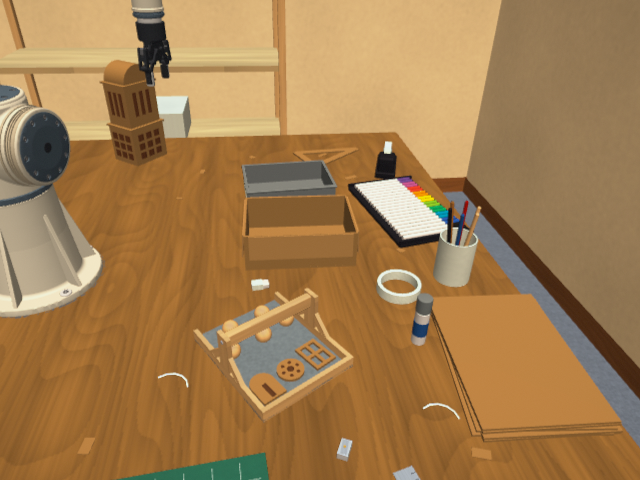

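View pics/top0.png

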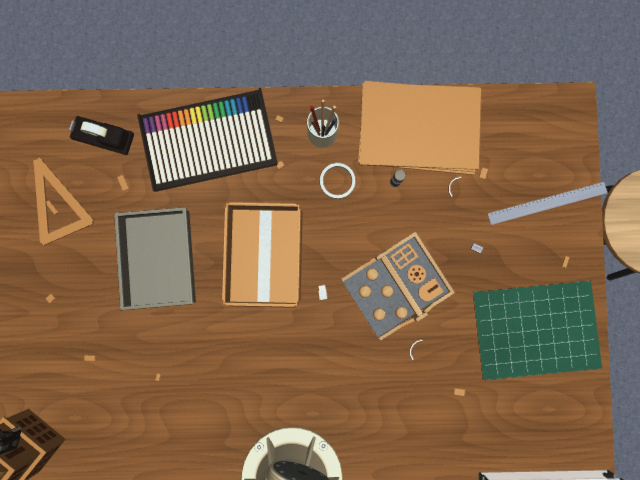

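```bash
cat > h.py <<'E'
from rig import r
import cv2,numpy as np
def ray(n,u,v,z):
    c=r.calibration(n);R=c["R"];t=c["t"]
    d=R.T@np.array([(u-c["cx"])/c["fx"],(v-c["cy"])/c["fy"],1]);o=-R.T@t
    return o+d*(z-o[2])/d[2]
def cloud(n,d):
    c=r.calibration(n);v,u=np.mgrid[:480,:640]
    P=np.stack([(u-c["cx"])/c["fx"]*d,(v-c["cy"])/c["fy"]*d,d],-1)
    return (P-c["t"])@c["R"]
def proj(n,X):
    c=r.calibration(n);p=c["R"]@np.array(X,float)+c["t"]
    return p[0]/p[2]*c["fx"]+c["cx"],p[1]/p[2]*c["fy"]+c["cy"]
E
python3 - <<'E'
from h import *
z=np.load("top0.npz");p,d=z["p"],z["d"];C=cloud("top",d)
np.set_printoptions(precision=1,suppress=True)
def rect(m,name):
    P=C[m][:,:2].astype(np.float32)
    print(name,m.sum(),cv2.minAreaRect(P),"z",np.percentile(C[m][:,2],[5,50,95]))
    
def box(u0,u1,v0,v1):
    m=np.zeros((480,640),bool);m[v0:v1,u0:u1]=1;return m
Z=C[...,2]
b=box(330,470,225,350)
rect(b&(Z>70),"handle"); m=b&(Z>70); print(C[m].mean(0))
rect(b&(Z>16)&(Z<100),"all")
rect(box(100,210,200,320)&(Z>50)&(Z<70),"tubrim")
rect(box(210,310,190,315)&(Z>75)&(Z<95),"cartonrim")
rect(box(310,335,280,305)&(Z>8),"eraser")
rect(box(315,360,155,205)&(Z>15),"tape")
rect(box(385,410,165,190)&(Z>80),"glue")
rect(box(468,486,240,256)&(Z>7),"sharp")
a=cv2.resize(p[215:355,320:480,::-1],None,fx=5,fy=5,interpolation=cv2.INTER_CUBIC)[:600];cv2.imwrite("pics/zoom.png",a)
s=np.load("side0.npz")["p"];cv2.imwrite("pics/zs.png",cv2.resize(s[270:430,180:380,::-1],None,fx=3.7,fy=3.7))
E
```

```text
handle 636 ((487.2767028808594, -217.0357208251953), (269.3923034667969, 133.32704162597656), 69.945556640625) z [  78.4   91.  1447.5]
[ 466.7 -248.1  241.1]
all 1998 ((468.4534606933594, -271.5809631347656), (181.08094787597656, 220.90267944335938), 31.41236686706543) z [18.1 31.7 93.1]
tubrim 1314 ((545.2066040039062, 325.13250732421875), (236.29736328125, 178.21380615234375), 3.9251482486724854) z [54.  60.3 65.5]
cartonrim 1071 ((548.718017578125, 60.20855712890625), (181.83642578125, 245.92396545410156), 87.90174865722656) z [78.8 85.4 90.3]
eraser 111 ((457.3163146972656, -85.8191909790039), (36.37648010253906, 55.897708892822266), 50.324371337890625) z [ 8.5 12.6 18. ]
tape 366 ((638.2947387695312, -104.8900146484375), (88.26979064941406, 343.08282470703125), 77.30181884765625) z [17.3 22.8 29.4]
glue 120 ((609.8258666992188, -168.95462036132812), (26.051136016845703, 342.9837951660156), 49.56705856323242) z [ 86.4 100.4 105.8]
sharp 78 ((522.560302734375, -282.1715087890625), (28.46885108947754, 440.42132568359375), 9.855366706848145) z [ 7.9 13.9 20.3]
```

View pics/zoom.png

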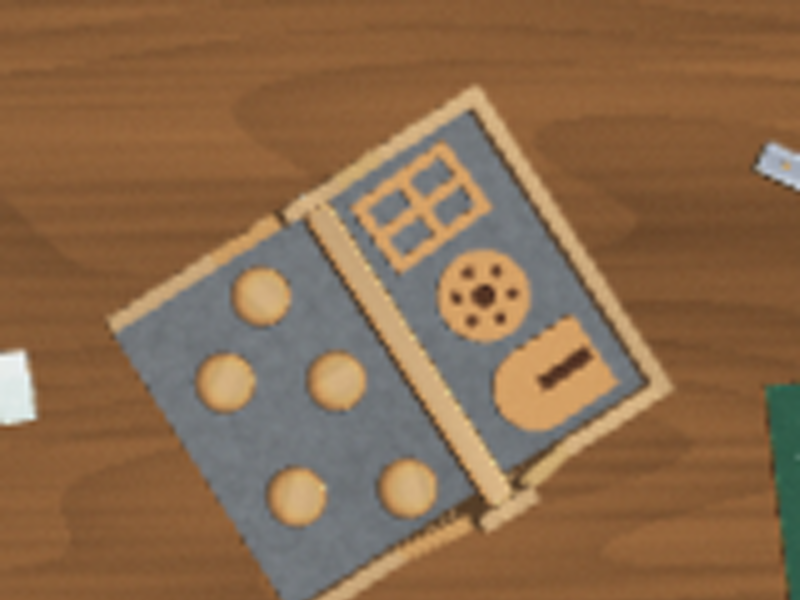

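View pics/zs.png

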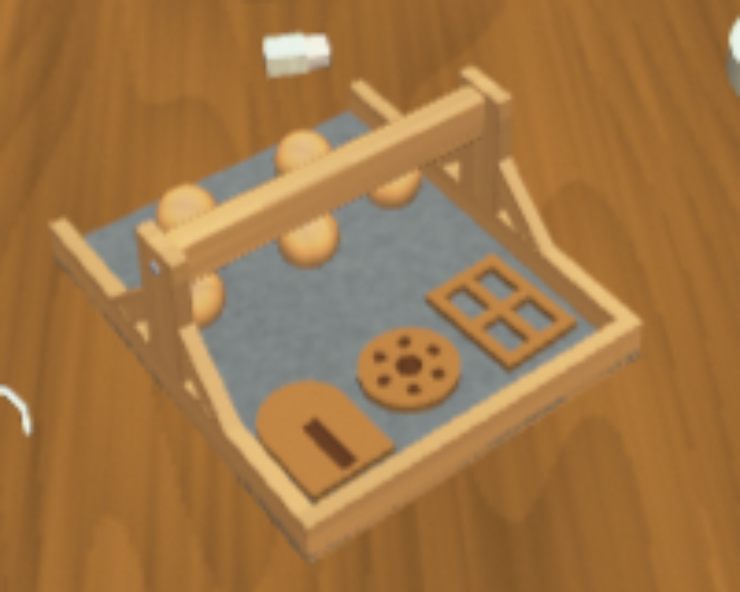

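```bash
python3 - <<'E'
from h import *
np.set_printoptions(precision=1,suppress=True)
z=np.load("top0.npz");p,d=z["p"],z["d"];C=cloud("top",d);Z=C[...,2]
m=np.zeros((480,640),bool);m[225:350,330:470]=1
m1=m&(Z>82)&(Z<98)
n,l,st,_=cv2.connectedComponentsWithStats(m1.astype(np.uint8));k=1+st[1:,4].argmax();m1=l==k
P=C[m1];print(len(P),P.mean(0),cv2.minAreaRect(P[:,:2].astype(np.float32)),np.median(P[:,2]))
# rays: corners at z=27 rim top (back), 
for u,v in [(415.5,233),(454,293),(342.5,280),(379,336.5)]:
    print(u,v,ray("top",u,v,27))
# handle ends top 90: endpoints
for u,v in [(383,256.5),(420.5,315)]: print(ray("top",u,v,90))
# balls
for u,v in [(262,297),(226,382),(337,381),(298,497),(408,489)]:
    w=ray("top",320+u/5,215+v/5,20); c,s=np.cos(np.radians(121.4)),np.sin(np.radians(121.4)); q=w[:2]-[468.4,-271.6]; print("ball",w,"board",c*q[0]+s*q[1],-s*q[0]+c*q[1])
for nm,u,v in [("win",422,207),("disc",484,296),("arch",552,377)]:
    w=ray("top",320+u/5,215+v/5,10); q=w[:2]-[468.4,-271.6]; print(nm,w,"board",c*q[0]+s*q[1],-s*q[0]+c*q[1])
E
```

```text
518 [ 467.6 -270.6   90.7] ((467.78717041015625, -270.4786071777344), (181.08815002441406, 29.2094669342041), 31.167207717895508) 90.85484172294119
415.5 233 [ 597.8 -319.1   27. ]
454 293 [ 447.2 -410.2   27. ]
342.5 280 [ 484.1 -134.8   27. ]
379 336.5 [ 343.7 -221.9   27. ]
[ 537.5 -229.1   90. ]
[ 397.9 -314.2   90. ]
ball [ 496.8 -209.9   20. ] board 37.8370414173906 -56.38127178813687
ball [ 454.9 -191.    20. ] board 75.79493284287666 -30.465398791666065
ball [ 454.4 -246.3   20. ] board 28.906690843086338 -1.2949923567096864
ball [ 397.4 -225.5   20. ] board 76.36071366643708 36.52824555510071
ball [ 400.4 -280.1   20. ] board 28.12928847490317 62.47779871644774
win [ 540.8 -292.5   10. ] board -55.530384188187185 -50.9256570247918
disc [ 495.6 -322.4   10. ] board -57.49925381042649 3.2722162863839266
arch [ 454.4 -355.3   10. ] board -64.18493618439233 55.5288205268726
```

jog_arm(
  moves=[
    {"grip": -1,"translation": [0,0,-0.003],"twist": [0,0,0.12]},
    {"grip": -1,"translation": [0,0,-0.003],"twist": [0,0,0.12]},
    {"grip": -1,"translation": [0,0,-0.003],"twist": [0,0,0.12]},
    {"grip": -1,"translation": [0,0,0],"twist": [0,0,0.12]},
    {"grip": -1,"translation": [0,0,0],"twist": [0,0,0.12]},
    {"grip": -1,"translation": [0,0,0],"twist": [0,0,0.12]},
    {"grip": -1,"translation": [0,0,0],"twist": [0,0,0.12]},
    {"grip": -1,"translation": [0,0,0],"twist": [0,0,0.12]},
    {"grip": -1,"translation": [0,0,0],"twist": [0,0,0.12]},
    {"grip": -1,"translation": [0,0,0],"twist": [0,0,0.12]},
  ],
)

```text
clock: 0.93
eef_pos: [195.8, 593.2, 239.8]
tcp_rot: [-3.141, 0.001, 1.617]
contact_force: [-0.1, 0.4, 0.5]
opening: 0.996
```

jog_arm(
  moves=[
    {"grip": -1,"translation": [0,0,0],"twist": [0,0,0.12]},
    {"grip": -1,"translation": [0,0,0],"twist": [0,0,0.12]},
    {"grip": -1,"translation": [0,0,0],"twist": [0,0,0.12]},
    {"grip": -1,"translation": [0,0,0],"twist": [0,0,0.12]},
    {"grip": -1,"translation": [0,0,0],"twist": [0,0,0.12]},
    {"grip": -1,"translation": [0,0,0],"twist": [0,0,0.12]},
    {"grip": -1,"translation": [0,0,0],"twist": [0,0,0.12]},
    {"grip": -1,"translation": [0,0,0],"twist": [0,0,0.12]},
    {"grip": -1,"translation": [0,0,0],"twist": [0,0,0.12]},
  ],
)

```text
clock: 1.68
eef_pos: [195.8, 593.2, 239.9]
tcp_rot: [3.141, 0.001, 0.537]
contact_force: [1.1, -0.2, 0.6]
opening: 0.999
```

```bash
cat >> h.py <<'E'
from scipy.spatial.transform import Rotation as Rn
np.set_printoptions(precision=4,suppress=True)
def delta(target,Rt=None):
    s=r.sense();R=Rn.from_euler('xyz',s["tcp_rot"])
    print("t",round(s["clock"],2),"pos",s["eef_pos"],"rpy deg",np.degrees(s["tcp_rot"]),"q",s["qpos"],"F",s["contact_force"],"open",round(float(s["opening"]),3))
    print("tool delta mm",R.inv().apply(np.array(target)-s["eef_pos"]))
    if Rt is not None:print("twist",(R.inv()*Rn.from_euler('xyz',Rt)).as_rotvec())
E
python3 - <<'E'
from h import *
delta([467.8,-271,180],[np.pi,0,np.radians(31.3)])
E
```

```text
t 1.68 pos [195.7967 593.2487 239.8503] rpy deg [179.9686   0.0353  30.7617] q [ 1.2496  0.3453  1.6246 -0.      1.1724  2.2835] F [ 1.0585 -0.1533  0.5501] open 0.999
tool delta mm [-208.2668  881.7386   60.4616]
twist [ 0.0005  0.0006 -0.0094]
```

jog_arm(
  moves=[
    {"grip": -1,"translation": [-0.0044,0.0184,0],"twist": [0,0,-0.009]},
    {"grip": -1,"translation": [-0.0087,0.0367,0],"twist": [0,0,0]},
    {"grip": -1,"translation": [-0.0087,0.0367,0],"twist": [0,0,0]},
    {"grip": -1,"translation": [-0.0087,0.0367,0],"twist": [0,0,0]},
    {"grip": -1,"translation": [-0.0087,0.0367,0],"twist": [0,0,0]},
    {"grip": -1,"translation": [-0.0087,0.0367,0],"twist": [0,0,0]},
    {"grip": -1,"translation": [-0.0087,0.0367,0],"twist": [0,0,0]},
    {"grip": -1,"translation": [-0.0087,0.0367,0],"twist": [0,0,0]},
    {"grip": -1,"translation": [-0.0087,0.0367,0],"twist": [0,0,0]},
    {"grip": -1,"translation": [-0.0087,0.0367,0],"twist": [0,0,0]},
  ],
)

```text
clock: 2.52
eef_pos: [308.0, 251.4, 240.2]
tcp_rot: [3.141, 0.0, 0.552]
contact_force: [0.9, 0.1, -1.3]
opening: 0.998
```

jog_arm(
  moves=[
    {"grip": -1,"translation": [-0.0087,0.0367,0],"twist": [0,0,0]},
    {"grip": -1,"translation": [-0.0087,0.0367,0],"twist": [0,0,0]},
    {"grip": -1,"translation": [-0.0087,0.0367,0],"twist": [0,0,0]},
    {"grip": -1,"translation": [-0.0087,0.0367,0],"twist": [0,0,0]},
    {"grip": -1,"translation": [-0.0087,0.0367,0],"twist": [0,0,0]},
    {"grip": -1,"translation": [-0.0087,0.0367,0],"twist": [0,0,0]},
    {"grip": -1,"translation": [-0.0087,0.0367,0],"twist": [0,0,0]},
    {"grip": -1,"translation": [-0.0087,0.0367,0],"twist": [0,0,0]},
    {"grip": -1,"translation": [-0.0087,0.0367,0],"twist": [0,0,0]},
    {"grip": -1,"translation": [-0.0087,0.0367,0],"twist": [0,0,0]},
  ],
)

```text
clock: 3.35
eef_pos: [426.4, -107.0, 240.2]
tcp_rot: [-3.142, -0.0, 0.551]
contact_force: [0.4, 0.1, 0.3]
opening: 0.999
```

jog_arm(
  moves=[
    {"grip": -1,"translation": [-0.0087,0.0367,0.005],"twist": [0,0,0]},
    {"grip": -1,"translation": [-0.0087,0.0367,0.01],"twist": [0,0,0]},
    {"grip": -1,"translation": [-0.0087,0.0367,0.015],"twist": [0,0,0]},
    {"grip": -1,"translation": [-0.0044,0.0184,0.015],"twist": [0,0,0]},
    {"grip": -1,"translation": [0,0,0.01],"twist": [0,0,0]},
    {"grip": -1,"translation": [0,0,0.005],"twist": [0,0,0]},
    {"grip": -1,"translation": [0,0,0],"twist": [0,0,0]},
  ],
)

```text
clock: 3.93
eef_pos: [466.4, -229.3, 178.8]
tcp_rot: [-3.138, 0.002, 0.551]
contact_force: [0.0, 0.1, 0.6]
opening: 1.001
```

```bash
python3 - <<'E'
from h import *
delta([467.8,-271,61],[np.pi,0,np.radians(31.3)])
p,d=r.grab_frame("side");cv2.imwrite("pics/side1.png",p[:,:,::-1])
E
```

```text
t 3.93 pos [ 466.4162 -229.2895  178.8234] rpy deg [-179.8209    0.0927   31.5964] q [-0.46    0.2524  1.9057  0.0003  0.987   0.5592] F [0.0224 0.1492 0.6387] open 1.001
tool delta mm [-20.4841  36.6207 117.7427]
twist [-0.0031  0.0016  0.0052]
```

View pics/side1.png

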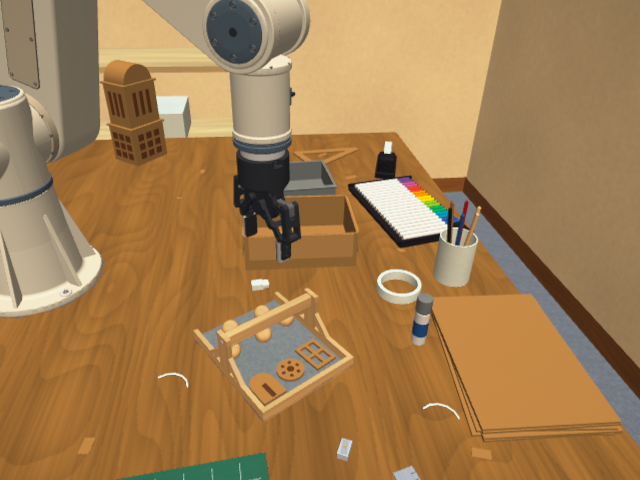

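jog_arm(
  moves=[
    {"grip": -1,"translation": [-0.005,0.009,0.01],"twist": [0,0,0.005]},
    {"grip": -1,"translation": [-0.008,0.014,0.015],"twist": [-0.003,0,0]},
    {"grip": -1,"translation": [-0.005,0.009,0.015],"twist": [0,0,0]},
    {"grip": -1,"translation": [-0.0025,0.0045,0.01],"twist": [0,0,0]},
    {"grip": -1,"translation": [0,0,0],"twist": [0,0,0]},
    {"grip": -1,"translation": [0,0,0],"twist": [0,0,0]},
  ],
)

```text
clock: 4.48
eef_pos: [469.1, -271.9, 130.2]
tcp_rot: [3.14, 0.0, 0.547]
contact_force: [0.3, -0.1, 0.4]
opening: 1.0
```

```bash
python3 - <<'E'
from h import *
delta([467.8,-271,61],[np.pi,0,np.radians(31.3)])
E
```

```text
t 4.48 pos [ 469.0916 -271.9385  130.1642] rpy deg [179.8802   0.0205  31.3188] q [-0.5273  0.3469  1.9013 -0.0017  0.8917  0.4979] F [ 0.3436 -0.0794  0.3881] open 1.0
tool delta mm [-0.5909 -1.6178 69.1611]
twist [0.0021 0.0004 0.0003]
```

jog_arm(
  moves=[
    {"grip": -1,"translation": [-0.0006,-0.0016,0.01],"twist": [0.002,0,0]},
    {"grip": -1,"translation": [0,0,0.015],"twist": [0,0,0]},
    {"grip": -1,"translation": [0,0,0.015],"twist": [0,0,0]},
    {"grip": -1,"translation": [0,0,0.015],"twist": [0,0,0]},
    {"grip": -1,"translation": [0,0,0.01],"twist": [0,0,0]},
    {"grip": -1,"translation": [0,0,0.005],"twist": [0,0,0]},
    {"grip": -1,"translation": [0,0,0],"twist": [0,0,0]},
    {"grip": -1,"translation": [0,0,0],"twist": [0,0,0]},
  ],
)

```text
clock: 5.15
eef_pos: [468.3, -271.3, 60.6]
tcp_rot: [3.14, -0.0, 0.547]
contact_force: [0.6, 0.1, 0.7]
opening: 0.997
```

```bash
python3 - <<'E'
from h import *
delta([467.8,-271,60],[np.pi,0,np.radians(31.3)])
p,d=r.grab_frame("side");cv2.imwrite("pics/side2.png",cv2.resize(p[220:420,150:400,::-1],None,fx=3,fy=3))
E
```

```text
t 5.15 pos [ 468.2907 -271.2567   60.6103] rpy deg [179.9313  -0.0082  31.3425] q [-0.5275  0.4506  1.9428 -0.0007  0.747   0.4967] F [0.5511 0.1149 0.6717] open 0.997
tool delta mm [-0.2856 -0.4752  0.6097]
twist [ 0.0012 -0.0001  0.0007]
```

View pics/side2.png

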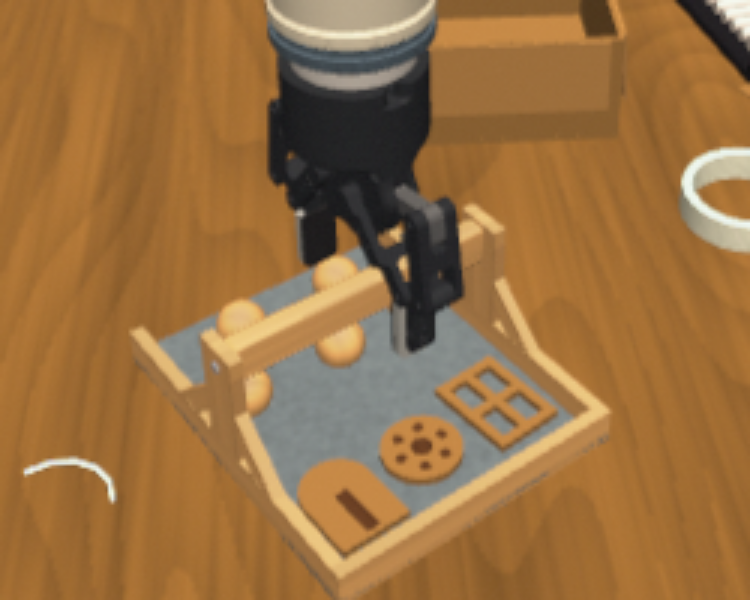

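jog_arm(
  moves=[
    {"grip": -0.6,"translation": [0,0,0],"twist": [0,0,0]},
    {"grip": -0.3,"translation": [0,0,0],"twist": [0,0,0]},
    {"grip": 0,"translation": [0,0,0],"twist": [0,0,0]},
    {"grip": 0.2,"translation": [0,0,0],"twist": [0,0,0]},
    {"grip": 0.4,"translation": [0,0,0],"twist": [0,0,0]},
    {"grip": 0.5,"translation": [0,0,0],"twist": [0,0,0]},
    {"grip": 0.55,"translation": [0,0,0],"twist": [0,0,0]},
    {"grip": 0.6,"translation": [0,0,0],"twist": [0,0,0]},
    {"grip": 0.65,"translation": [0,0,0],"twist": [0,0,0]},
    {"grip": 0.7,"translation": [0,0,0],"twist": [0,0,0]},
  ],
  squeeze=30,
)

```text
clock: 6.03
eef_pos: [467.8, -271.1, 60.3]
tcp_rot: [3.141, 0.0, 0.547]
contact_force: [-1.0, 0.7, 1.6]
opening: 0.162
```

jog_arm(
  moves=[
    {"grip": 0.75,"translation": [0,0,0],"twist": [0,0,0]},
    {"grip": 0.8,"translation": [0,0,0],"twist": [0,0,0]},
    {"grip": 0.9,"translation": [0,0,0],"twist": [0,0,0]},
    {"grip": 1,"translation": [0,0,0],"twist": [0,0,0]},
    {"grip": 1,"translation": [0,0,0],"twist": [0,0,0]},
  ],
  squeeze=50,
)

```text
clock: 6.45
eef_pos: [467.9, -271.2, 60.4]
tcp_rot: [3.141, 0.0, 0.547]
contact_force: [-1.2, 3.4, 4.9]
opening: 0.158
```

jog_arm(
  moves=[
    {"grip": 1,"translation": [0,0,0],"twist": [0,0,0]},
    {"grip": 1,"translation": [0,0,0],"twist": [0,0,0]},
    {"grip": 1,"translation": [0,0,0],"twist": [0,0,0]},
  ],
  squeeze=100,
)

```text
clock: 6.7
eef_pos: [468.1, -271.3, 60.5]
tcp_rot: [3.141, -0.0, 0.547]
contact_force: [-1.6, 2.7, 7.1]
opening: 0.149
```

```bash
python3 - <<'E'
from h import *
delta([467.8,-271,60],[np.pi,0,np.radians(31.3)])
p,d=r.grab_frame("side");cv2.imwrite("pics/side3.png",cv2.resize(p[220:420,150:400,::-1],None,fx=3,fy=3))
E
```

```text
t 6.7 pos [ 468.0817 -271.3184   60.5024] rpy deg [179.9383  -0.0031  31.3289] q [-0.5278  0.4506  1.9431 -0.0007  0.7469  0.4967] F [-1.6209  2.6726  7.0701] open 0.149
tool delta mm [-0.0751 -0.4189  0.5019]
twist [ 0.0011 -0.0001  0.0005]
```

View pics/side3.png

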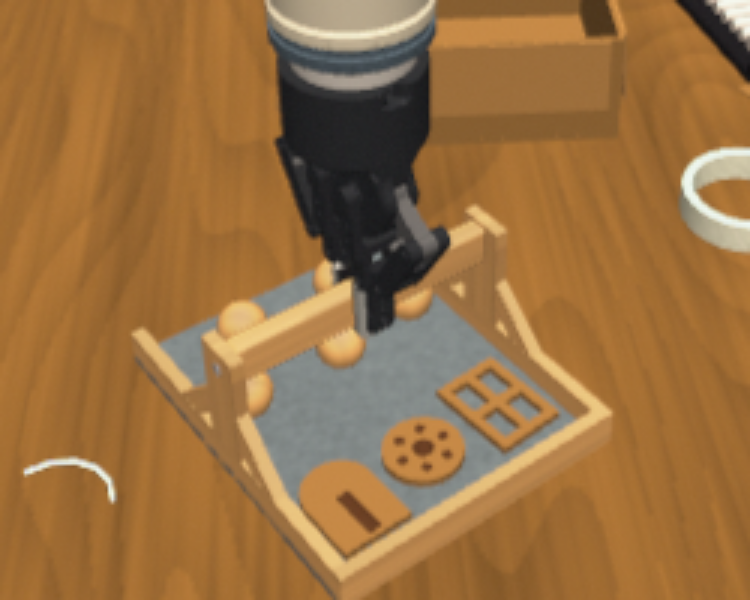

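jog_arm(
  moves=[
    {"grip": 1,"translation": [0,0,-0.001],"twist": [0,0,0]},
    {"grip": 1,"translation": [0,0,-0.002],"twist": [0,0,0]},
    {"grip": 1,"translation": [0,0,-0.004],"twist": [0,0,0]},
    {"grip": 1,"translation": [0,0,-0.006],"twist": [0,0,0]},
    {"grip": 1,"translation": [0,0,-0.008],"twist": [0,0,0]},
    {"grip": 1,"translation": [0,0,-0.008],"twist": [0,0,0]},
    {"grip": 1,"translation": [0,0,-0.006],"twist": [0,0,0]},
    {"grip": 1,"translation": [0,0,-0.004],"twist": [0,0,0]},
    {"grip": 1,"translation": [0,0,-0.002],"twist": [0,0,0]},
    {"grip": 1,"translation": [0,0,0],"twist": [0,0,0]},
  ],
)

```text
clock: 7.58
eef_pos: [468.3, -271.4, 102.0]
tcp_rot: [3.14, -0.0, 0.547]
contact_force: [-0.1, 0.6, -2.9]
opening: 0.147
```

```bash
cat >> h.py <<'E'
def look(tag,crop=None):
    for n in ("side","top"):
        p,d=r.grab_frame(n);cv2.imwrite(f"pics/{n}_{tag}.png",p[:,:,::-1]);np.savez(f"{n}_{tag}.npz",p=p,d=d)
def floor_tilt(tag):
    """grey floor plane of the board from top depth; tilt along board x (lip) using tool yaw"""
    s=r.sense();R=Rn.from_euler('xyz',s["tcp_rot"]).as_matrix();X=-R[:,1];Y=R[:,0]
    z=np.load(f"top_{tag}.npz");p,d=z["p"].astype(int),z["d"];C=cloud("top",d)
    q=C-s["eef_pos"];bx=q@X;by=q@Y
    m=(abs(p[...,0]-p[...,2])<45)&(p[...,2]>=p[...,0]-5)&(abs(bx)<105)&(abs(by)<75)&(q[...,2]<-20)&(q[...,2]>-110)&(d>0)
    A=np.c_[bx[m],by[m],np.ones(m.sum())];z_=q[m][:,2]
    c=np.linalg.lstsq(A,z_,rcond=None)[0];e=abs(z_-A@c);k=e<6
    c=np.linalg.lstsq(A[k],z_[k],rcond=None)[0]
    print("floor n",k.sum(),"slope deg along lip dir",np.degrees(np.arctan(c[0])),"along y",np.degrees(np.arctan(c[1])),"floor z rel tcp",c[2])
E
python3 - <<'E'
from h import *
delta([467.8,-271,220],[np.pi,0,np.radians(31.3)])
look("l1");floor_tilt("l1")
E
```

```text
t 7.58 pos [ 468.2984 -271.4442  101.9725] rpy deg [179.8897  -0.0275  31.3294] q [-0.5278  0.3862  1.9218 -0.0007  0.8317  0.4967] F [-0.1255  0.6467 -2.9492] open 0.147
tool delta mm [  -0.138    -0.4114 -118.0286]
twist [ 0.0019 -0.0005  0.0005]
floor n 1313 slope deg along lip dir -0.06965992528883416 along y 0.1037591772524167 floor z rel tcp -53.99528351346855
```

View pics/side_l1.png

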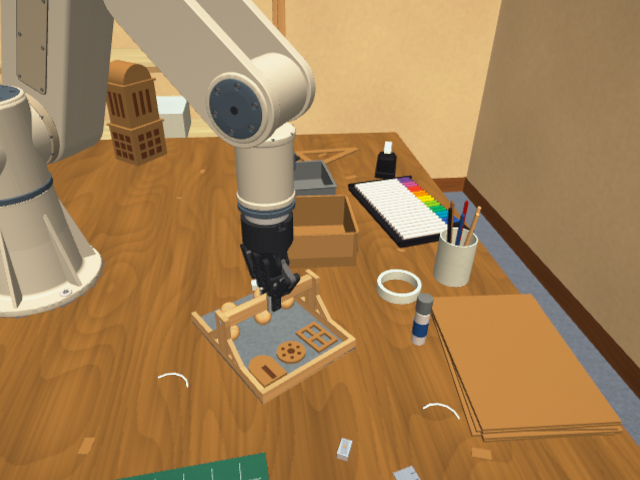

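jog_arm(
  moves=[
    {"grip": 1,"translation": [0,0,-0.003],"twist": [0.002,0,0]},
    {"grip": 1,"translation": [0,0,-0.006],"twist": [0.003,0,0]},
    {"grip": 1,"translation": [0,0,-0.01],"twist": [0.004,0,0]},
    {"grip": 1,"translation": [0,0,-0.014],"twist": [0.005,0,0]},
    {"grip": 1,"translation": [0,0,-0.016],"twist": [0.005,0,0]},
    {"grip": 1,"translation": [0,0,-0.016],"twist": [0.004,0,0]},
    {"grip": 1,"translation": [0,0,-0.014],"twist": [0.003,0,0]},
    {"grip": 1,"translation": [0,0,-0.01],"twist": [0.002,0,0]},
    {"grip": 1,"translation": [0,0,-0.006],"twist": [0.001,0,0]},
    {"grip": 1,"translation": [0,0,-0.003],"twist": [0,0,0]},
  ],
)

```text
clock: 8.52
eef_pos: [469.0, -272.7, 200.1]
tcp_rot: [-3.114, -0.0, 0.547]
contact_force: [1.0, -0.4, -3.4]
opening: 0.147
```

```bash
python3 - <<'E'
from h import *
delta([555,175,200])
look("l2");floor_tilt("l2")
E
```

```text
t 8.52 pos [ 469.0399 -272.7205  200.1462] rpy deg [-178.4431   -0.0271   31.3263] q [-0.5377  0.2716  1.8246  0.015   1.0692  0.479 ] F [ 1.0073 -0.4121 -3.4212] open 0.147
tool delta mm [ 306.2036 -337.6277    9.4683]
floor n 1684 slope deg along lip dir 1.5276434316580703 along y 0.34791346018857455 floor z rel tcp -53.718819995346145
```

View pics/top_l2.png

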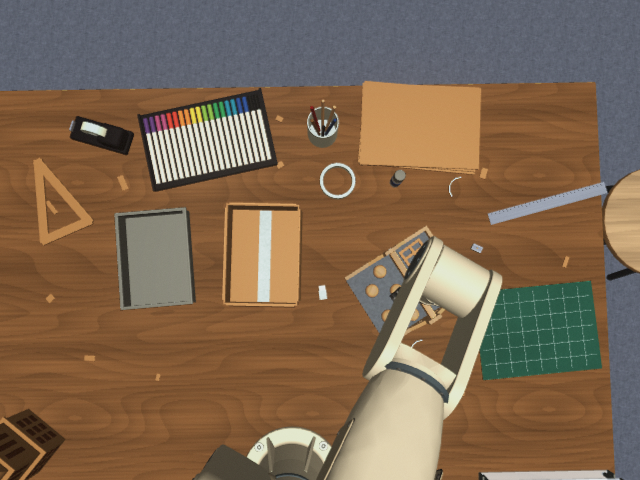

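jog_arm(
  moves=[
    {"grip": 1,"translation": [0.0013,-0.0015,0],"twist": [0,0,0]},
    {"grip": 1,"translation": [0.0027,-0.003,0],"twist": [0,0,0]},
    {"grip": 1,"translation": [0.004,-0.0044,0],"twist": [0,0,0]},
    {"grip": 1,"translation": [0.0054,-0.0059,0],"twist": [0,0,0]},
    {"grip": 1,"translation": [0.0067,-0.0074,0],"twist": [0,0,0]},
    {"grip": 1,"translation": [0.0081,-0.0089,0],"twist": [0,0,0]},
    {"grip": 1,"translation": [0.0094,-0.0104,0],"twist": [0,0,0]},
    {"grip": 1,"translation": [0.0094,-0.0104,0],"twist": [0,0,0]},
    {"grip": 1,"translation": [0.0094,-0.0104,0],"twist": [0,0,0]},
    {"grip": 1,"translation": [0.0094,-0.0104,0],"twist": [0,0,0]},
  ],
)

```text
clock: 9.45
eef_pos: [487.3, -174.5, 201.4]
tcp_rot: [-3.113, -0.0, 0.547]
contact_force: [0.5, 0.4, -3.2]
opening: 0.151
```

jog_arm(
  moves=[
    {"grip": 1,"translation": [0.0094,-0.0104,0],"twist": [0,0,0]},
    {"grip": 1,"translation": [0.0094,-0.0104,0],"twist": [0,0,0]},
    {"grip": 1,"translation": [0.0094,-0.0104,0],"twist": [0,0,0]},
    {"grip": 1,"translation": [0.0094,-0.0104,0],"twist": [0,0,0]},
    {"grip": 1,"translation": [0.0094,-0.0104,0],"twist": [0,0,0]},
    {"grip": 1,"translation": [0.0094,-0.0104,0],"twist": [0,0,0]},
    {"grip": 1,"translation": [0.0094,-0.0104,0],"twist": [0,0,0]},
    {"grip": 1,"translation": [0.0094,-0.0104,0],"twist": [0,0,0]},
    {"grip": 1,"translation": [0.0094,-0.0104,0],"twist": [0,0,0]},
    {"grip": 1,"translation": [0.0094,-0.0104,0],"twist": [0,0,0]},
  ],
)

```text
clock: 10.28
eef_pos: [513.3, -36.7, 204.3]
tcp_rot: [-3.113, -0.0, 0.547]
contact_force: [0.7, -0.2, -3.0]
opening: 0.143
```

jog_arm(
  moves=[
    {"grip": 1,"translation": [0.0094,-0.0104,0],"twist": [0,0,0]},
    {"grip": 1,"translation": [0.0094,-0.0104,0],"twist": [0,0,0]},
    {"grip": 1,"translation": [0.0094,-0.0104,0],"twist": [0,0,0]},
    {"grip": 1,"translation": [0.0094,-0.0104,0],"twist": [0,0,0]},
    {"grip": 1,"translation": [0.0094,-0.0104,0],"twist": [0,0,0]},
    {"grip": 1,"translation": [0.0094,-0.0104,0],"twist": [0,0,0]},
    {"grip": 1,"translation": [0.0094,-0.0104,0],"twist": [0,0,0]},
    {"grip": 1,"translation": [0.0094,-0.0104,0],"twist": [0,0,0]},
    {"grip": 1,"translation": [0.0094,-0.0104,0],"twist": [0,0,0]},
    {"grip": 1,"translation": [0.0094,-0.0104,0],"twist": [0,0,0]},
  ],
)

```text
clock: 11.12
eef_pos: [539.6, 100.7, 207.2]
tcp_rot: [-3.114, -0.0, 0.547]
contact_force: [-0.2, -0.9, -3.7]
opening: 0.147
```

jog_arm(
  moves=[
    {"grip": 1,"translation": [0.0094,-0.0104,0],"twist": [0,0,0]},
    {"grip": 1,"translation": [0.0094,-0.0104,0],"twist": [0,0,0]},
    {"grip": 1,"translation": [0.0081,-0.0089,0],"twist": [0,0,0]},
    {"grip": 1,"translation": [0.0067,-0.0074,0],"twist": [0,0,0]},
    {"grip": 1,"translation": [0.0054,-0.0059,0],"twist": [0,0,0]},
    {"grip": 1,"translation": [0.004,-0.0044,0],"twist": [0,0,0]},
    {"grip": 1,"translation": [0.0027,-0.003,0],"twist": [0,0,0]},
    {"grip": 1,"translation": [0.0013,-0.0015,0],"twist": [0,0,0]},
    {"grip": 1,"translation": [0,0,0],"twist": [0,0,0]},
  ],
)

```text
clock: 11.87
eef_pos: [552.9, 168.0, 208.6]
tcp_rot: [-3.114, 0.0, 0.547]
contact_force: [0.1, -0.4, -4.1]
opening: 0.144
```

```bash
python3 - <<'E'
from h import *
delta([555,175,200],[np.pi+.03,0,np.radians(3.9)])
look("l3");floor_tilt("l3")
E
```

```text
t 11.87 pos [552.8823 167.9554 208.5667] rpy deg [-178.3969    0.0066   31.3321] q [0.2764 0.3072 1.7539 0.0304 1.0883 1.2861] F [ 0.1255 -0.3793 -4.0808] open 0.144
tool delta mm [ 5.473  -4.6745  8.7003]
twist [0.002  0.014  0.4786]
floor n 1783 slope deg along lip dir 1.6367956856205628 along y 0.10878914563288473 floor z rel tcp -54.48487995698043
```

View pics/top_l3.png

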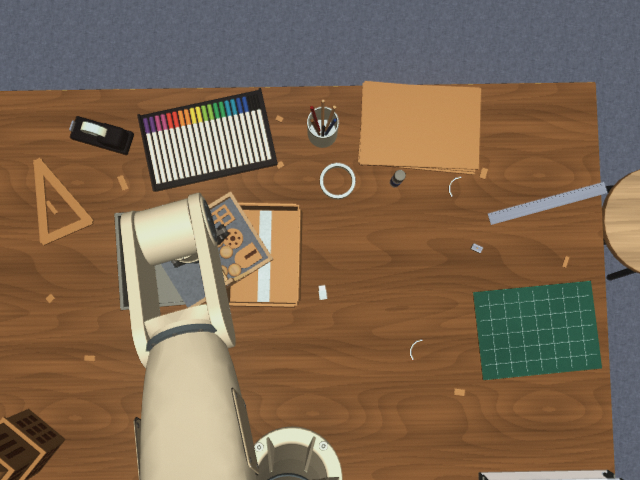

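View pics/side_l3.png

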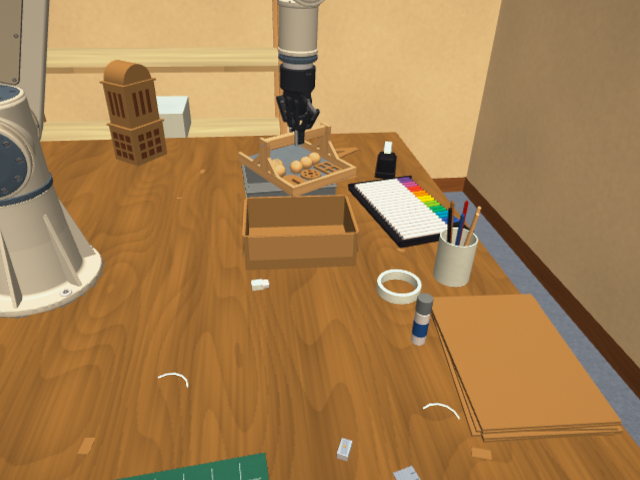

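```bash
python3 - <<'E'
from h import *
p=np.load("side_l3.npz")["p"];cv2.imwrite("pics/z3.png",cv2.resize(p[110:210,225:375,::-1],None,fx=5.2,fy=5.2,interpolation=cv2.INTER_CUBIC))
p=np.load("top_l3.npz")["p"];cv2.imwrite("pics/z3t.png",cv2.resize(p[185:315,190:310,::-1],None,fx=4.5,fy=4.5,interpolation=cv2.INTER_CUBIC))
E
```

View pics/z3.png

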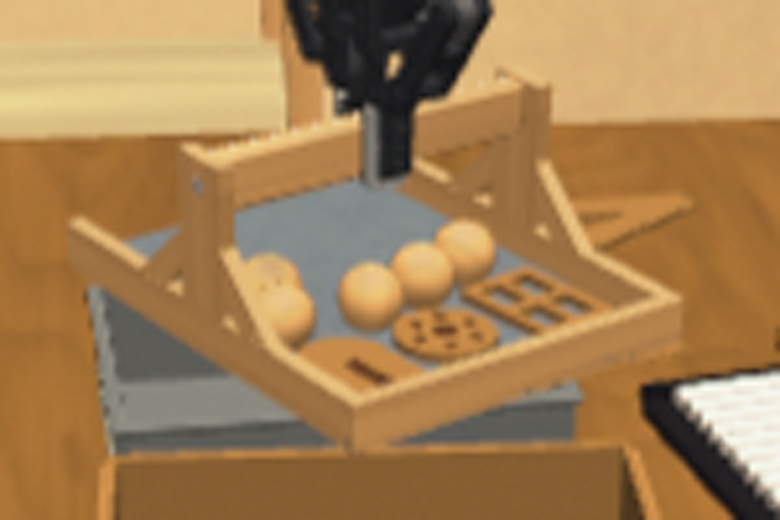

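View pics/z3t.png

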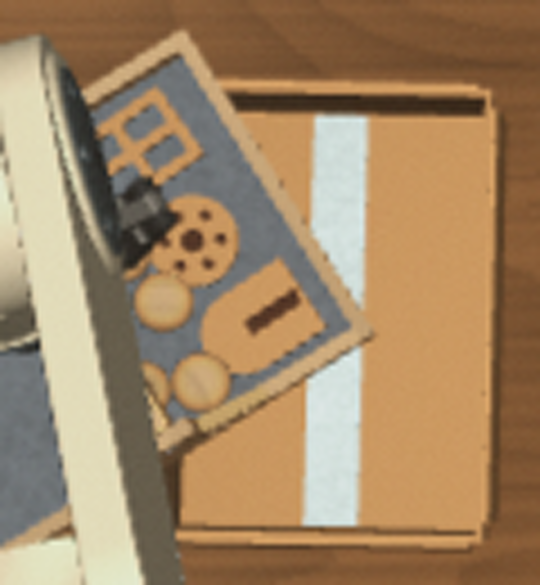

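jog_arm(
  moves=[
    {"grip": 1,"translation": [0,0,0.001],"twist": [0,0,0.01]},
    {"grip": 1,"translation": [0,0,0.002],"twist": [0,0,0.02]},
    {"grip": 1,"translation": [0,0,0.003],"twist": [0,0,0.03]},
    {"grip": 1,"translation": [0,0,0.003],"twist": [0,0,0.04]},
    {"grip": 1,"translation": [0,0,0.003],"twist": [0,0,0.045]},
    {"grip": 1,"translation": [0,0,0.003],"twist": [0,0,0.045]},
    {"grip": 1,"translation": [0,0,0.003],"twist": [0,0,0.045]},
    {"grip": 1,"translation": [0,0,0.003],"twist": [0,0,0.045]},
    {"grip": 1,"translation": [0,0,0.003],"twist": [0,0,0.045]},
    {"grip": 1,"translation": [0,0,0.003],"twist": [0,0,0.045]},
  ],
)

```text
clock: 12.8
eef_pos: [552.4, 168.2, 181.3]
tcp_rot: [-3.116, 0.01, 0.173]
contact_force: [-0.1, -0.4, -2.3]
opening: 0.147
```

jog_arm(
  moves=[
    {"grip": 1,"translation": [0,0,0.003],"twist": [0,0,0.04]},
    {"grip": 1,"translation": [0,0,0.003],"twist": [0,0,0.03]},
    {"grip": 1,"translation": [0,0,0.002],"twist": [0,0,0.02]},
    {"grip": 1,"translation": [0,0,0.001],"twist": [0,0,0.01]},
    {"grip": 1,"translation": [0,0,0],"twist": [0,0,0]},
    {"grip": 1,"translation": [0,0,0],"twist": [0,0,0]},
  ],
)

```text
clock: 13.3
eef_pos: [552.4, 168.7, 172.6]
tcp_rot: [-3.117, 0.013, 0.077]
contact_force: [0.3, 0.2, -3.4]
opening: 0.145
```

```bash
python3 - <<'E'
from h import *
delta([555,175,160],[np.pi+.03,0,np.radians(3.9)])
look("l4");floor_tilt("l4")
p=np.load("side_l4.npz")["p"];cv2.imwrite("pics/z4.png",cv2.resize(p[110:270,215:375,::-1],None,fx=3.7,fy=3.7,interpolation=cv2.INTER_CUBIC))
E
```

```text
t 13.3 pos [552.3567 168.6568 172.6461] rpy deg [-178.5701    0.7275    4.4228] q [0.2777 0.3467 1.7866 0.0317 1.016  1.7547] F [ 0.3467  0.1898 -3.3516] open 0.145
tool delta mm [ 3.2849 -5.8041 12.7542]
twist [0.0051 0.0129 0.0088]
floor n 1529 slope deg along lip dir 1.381919078058854 along y -0.734860983160174 floor z rel tcp -54.60269760486741
```

View pics/z4.png

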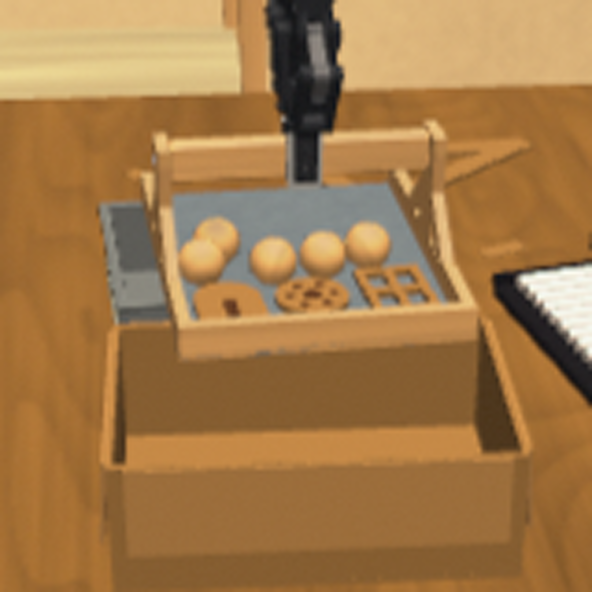

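jog_arm(
  moves=[
    {"grip": 1,"translation": [0.0005,-0.001,0.002],"twist": [0,0.002,0.001]},
    {"grip": 1,"translation": [0.001,-0.002,0.003],"twist": [0,0.004,0.003]},
    {"grip": 1,"translation": [0.001,-0.002,0.003],"twist": [0,0.004,0.003]},
    {"grip": 1,"translation": [0.0005,-0.001,0.003],"twist": [0,0.003,0.002]},
    {"grip": 1,"translation": [0,0,0.001],"twist": [-0.003,0,0]},
    {"grip": 1,"translation": [0,0,0],"twist": [-0.006,0,0]},
    {"grip": 1,"translation": [0,0,0],"twist": [-0.009,0,0]},
    {"grip": 1,"translation": [0,0,0],"twist": [-0.009,0,0]},
    {"grip": 1,"translation": [0,0,0],"twist": [-0.009,0,0]},
    {"grip": 1,"translation": [0,0,0],"twist": [-0.009,0,0]},
  ],
)

```text
clock: 14.23
eef_pos: [554.9, 175.3, 160.9]
tcp_rot: [3.121, -0.0, 0.068]
contact_force: [0.6, -0.0, -2.4]
opening: 0.147
```

jog_arm(
  moves=[
    {"grip": 1,"translation": [0,0,0],"twist": [-0.009,0,0]},
    {"grip": 1,"translation": [0,0,0],"twist": [-0.009,0,0]},
    {"grip": 1,"translation": [0,0,0],"twist": [-0.009,0,0]},
    {"grip": 1,"translation": [0,0,0],"twist": [-0.009,0,0]},
    {"grip": 1,"translation": [0,0,0],"twist": [-0.009,0,0]},
    {"grip": 1,"translation": [0,0,0],"twist": [-0.009,0,0]},
    {"grip": 1,"translation": [0,0,0],"twist": [-0.006,0,0]},
    {"grip": 1,"translation": [0,0,0],"twist": [-0.003,0,0]},
  ],
)

```text
clock: 14.9
eef_pos: [554.7, 175.4, 160.7]
tcp_rot: [3.058, -0.0, 0.068]
contact_force: [0.8, 0.2, -3.0]
opening: 0.15
```

```bash
python3 - <<'E'
from h import *
delta([555,175,160],[np.pi-.157,0,np.radians(3.9)])
look("l5");floor_tilt("l5")
p=np.load("side_l5.npz")["p"];cv2.imwrite("pics/z5.png",cv2.resize(p[110:270,215:375,::-1],None,fx=3.7,fy=3.7,interpolation=cv2.INTER_CUBIC))
E
```

```text
t 14.9 pos [554.73  175.357 160.738] rpy deg [175.2068  -0.0013   3.8861] q [ 0.3509  0.3753  1.7769 -0.0946  1.0149  1.9048] F [ 0.7891  0.2238 -3.0084] open 0.15
tool delta mm [0.2451 0.3115 0.7667]
twist [-0.0733  0.     -0.0002]
floor n 1399 slope deg along lip dir -4.757597771558704 along y -0.01113233734225882 floor z rel tcp -54.42529299235032
```

View pics/z5.png

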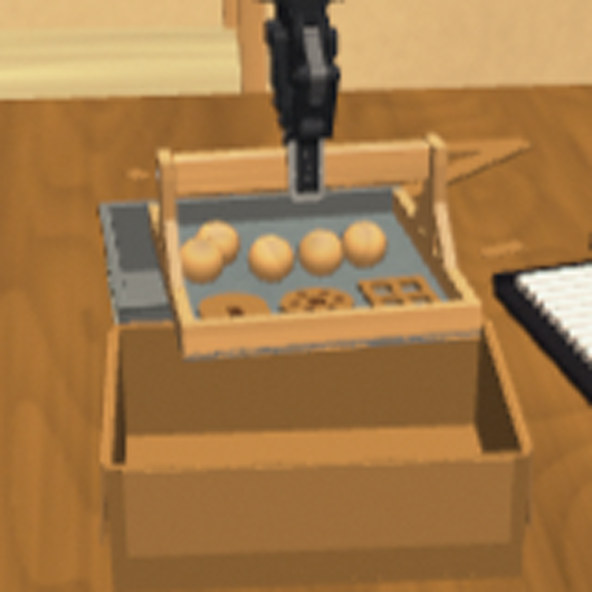

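jog_arm(
  moves=[
    {"grip": 1,"translation": [0,0,0],"twist": [-0.004,0,0]},
    {"grip": 1,"translation": [0,0,0],"twist": [-0.004,0,0]},
    {"grip": 1,"translation": [0,0,0],"twist": [-0.004,0,0]},
    {"grip": 1,"translation": [0,0,0],"twist": [-0.004,0,0]},
    {"grip": 1,"translation": [0,0,0],"twist": [-0.004,0,0]},
    {"grip": 1,"translation": [0,0,0],"twist": [-0.004,0,0]},
    {"grip": 1,"translation": [0,0,0],"twist": [-0.004,0,0]},
    {"grip": 1,"translation": [0,0,0],"twist": [0,0,0]},
    {"grip": 1,"translation": [0,0,0],"twist": [0,0,0]},
    {"grip": 1,"translation": [0,0,0],"twist": [0,0,0]},
  ],
)

```text
clock: 15.83
eef_pos: [554.8, 175.3, 160.8]
tcp_rot: [3.031, -0.0, 0.068]
contact_force: [0.5, 0.3, -2.2]
opening: 0.145
```

```bash
python3 - <<'E'
from h import *
delta([555,175,160],[np.pi-.157,0,np.radians(3.9)])
look("l6");floor_tilt("l6")
p=np.load("side_l6.npz")["p"];cv2.imwrite("pics/z6.png",cv2.resize(p[110:270,215:375,::-1],None,fx=3.7,fy=3.7,interpolation=cv2.INTER_CUBIC))
E
```

```text
t 15.83 pos [554.7798 175.262  160.7661] rpy deg [173.638   -0.0064   3.8771] q [ 0.3659  0.3801  1.7716 -0.1242  1.0259  1.9354] F [ 0.5253  0.3358 -2.2196] open 0.145
tool delta mm [0.2019 0.1896 0.7921]
twist [-0.046  -0.0001 -0.0004]
floor n 1627 slope deg along lip dir -6.367121597233472 along y -0.014760704331739432 floor z rel tcp -54.349605536239274
```

View pics/z6.png

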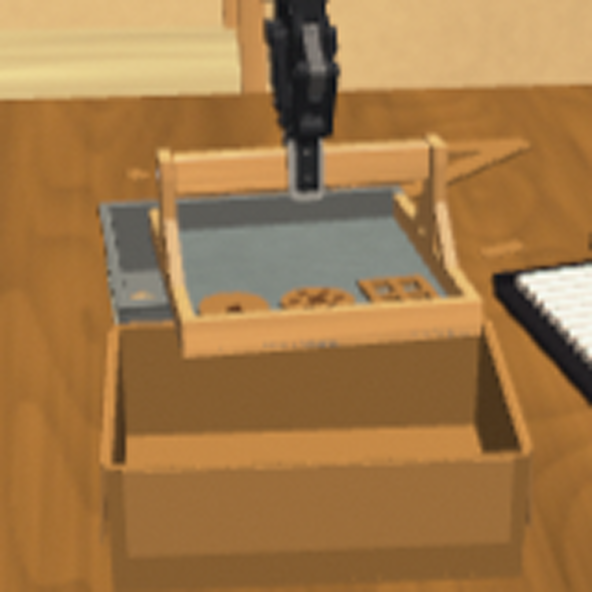

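jog_arm(
  moves=[
    {"grip": 1,"translation": [0,0,0],"twist": [0.01,0,0]},
    {"grip": 1,"translation": [0,0,0],"twist": [0.02,0,0]},
    {"grip": 1,"translation": [0,0,-0.004],"twist": [0.025,0,0]},
    {"grip": 1,"translation": [0,0,-0.008],"twist": [0.025,0,0]},
    {"grip": 1,"translation": [0,0.002,-0.01],"twist": [0.02,0,0]},
    {"grip": 1,"translation": [0,0.004,-0.01],"twist": [0.01,0,0]},
    {"grip": 1,"translation": [0,0.006,-0.008],"twist": [0,0,0]},
    {"grip": 1,"translation": [0,0.008,-0.004],"twist": [0,0,0]},
    {"grip": 1,"translation": [0,0.01,0],"twist": [0,0,0]},
    {"grip": 1,"translation": [0,0.012,0],"twist": [0,0,0]},
  ],
)

```text
clock: 16.77
eef_pos: [557.5, 133.7, 204.9]
tcp_rot: [3.14, -0.0, 0.068]
contact_force: [-0.2, 0.4, -2.8]
opening: 0.148
```

jog_arm(
  moves=[
    {"grip": 1,"translation": [0,0.014,0],"twist": [0,0,0]},
    {"grip": 1,"translation": [0,0.014,0],"twist": [0,0,0]},
    {"grip": 1,"translation": [0,0.014,0],"twist": [0,0,0]},
    {"grip": 1,"translation": [0,0.014,0],"twist": [0,0,0]},
    {"grip": 1,"translation": [0,0.014,0],"twist": [0,0,0]},
    {"grip": 1,"translation": [0,0.014,0],"twist": [0,0,0]},
    {"grip": 1,"translation": [0,0.012,0],"twist": [0,0,0]},
    {"grip": 1,"translation": [0,0.009,0],"twist": [0,0,0]},
    {"grip": 1,"translation": [0,0.006,0],"twist": [0,0,0]},
    {"grip": 1,"translation": [0,0.003,0],"twist": [0,0,0]},
  ],
)

```text
clock: 17.6
eef_pos: [565.3, 19.9, 205.0]
tcp_rot: [3.141, -0.0, 0.067]
contact_force: [-0.1, 1.3, -2.9]
opening: 0.15
```

```bash
python3 - <<'E'
from h import *
delta([555,-60,200],[np.pi,0,0])
look("l7");floor_tilt("l7")
E
```

```text
t 17.6 pos [565.3149  19.8541 205.0073] rpy deg [179.9377  -0.0076   3.8319] q [ 0.0331  0.2886  1.7885 -0.0012  1.0643  1.5376] F [-0.0628  1.2792 -2.8769] open 0.15
tool delta mm [-15.6291  78.9807   5.0911]
twist [ 0.0011 -0.0002  0.0669]
floor n 1651 slope deg along lip dir -0.17636704009451684 along y 0.0003345746397286843 floor z rel tcp -54.55809527712384
```

View pics/top_l7.png

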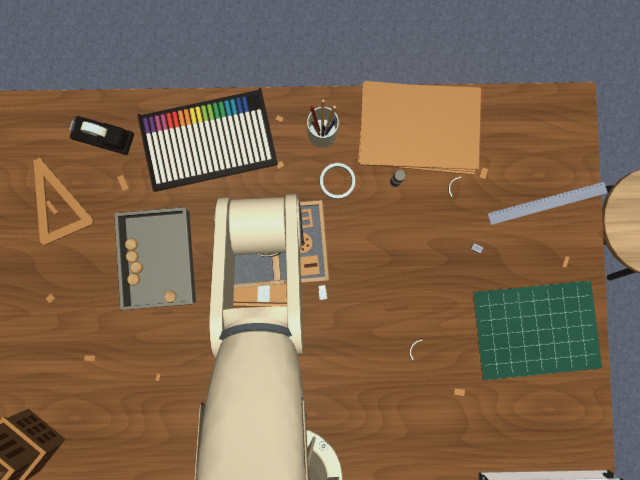

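View pics/side_l7.png

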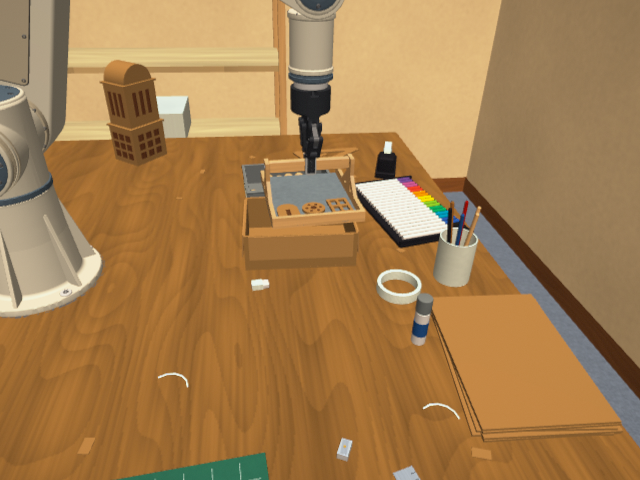

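jog_arm(
  moves=[
    {"grip": 1,"translation": [-0.001,0.003,0],"twist": [0,0,0]},
    {"grip": 1,"translation": [-0.002,0.006,0],"twist": [0,0,0]},
    {"grip": 1,"translation": [-0.003,0.009,0.001],"twist": [0,0,0]},
    {"grip": 1,"translation": [-0.004,0.012,0.001],"twist": [0,0,0]},
    {"grip": 1,"translation": [-0.004,0.012,0.001],"twist": [0,0,0]},
    {"grip": 1,"translation": [-0.004,0.012,0.001],"twist": [0,0,0]},
    {"grip": 1,"translation": [-0.0035,0.01,0.001],"twist": [0,0,0]},
    {"grip": 1,"translation": [-0.0025,0.007,0],"twist": [0,0,0]},
    {"grip": 1,"translation": [-0.0015,0.005,0],"twist": [0,0,0]},
    {"grip": 1,"translation": [-0.001,0.002,0],"twist": [0,0,0.01]},
  ],
)

```text
clock: 18.53
eef_pos: [543.9, -59.8, 200.2]
tcp_rot: [3.14, -0.0, 0.056]
contact_force: [0.6, -0.1, -1.9]
opening: 0.145
```

jog_arm(
  moves=[
    {"grip": 1,"translation": [0,0,0],"twist": [0,0,0.02]},
    {"grip": 1,"translation": [0,0,0],"twist": [0,0,0.03]},
    {"grip": 1,"translation": [0,0,0],"twist": [0,0,0.03]},
    {"grip": 1,"translation": [0,0,0],"twist": [0,0,0.0135]},
    {"grip": 1,"translation": [0,0,0],"twist": [-0.005,0,0]},
    {"grip": 1,"translation": [0,0,0],"twist": [-0.015,0,0]},
    {"grip": 1,"translation": [0,0,0],"twist": [-0.025,0,0]},
    {"grip": 1,"translation": [0,0,0],"twist": [-0.025,0,0]},
    {"grip": 1,"translation": [0,0,0],"twist": [-0.025,0,0]},
    {"grip": 1,"translation": [0,0,0],"twist": [-0.025,0,0]},
  ],
)

```text
clock: 19.37
eef_pos: [544.2, -58.6, 200.2]
tcp_rot: [3.019, -0.001, -0.035]
contact_force: [-0.6, -0.6, -2.6]
opening: 0.144
```

jog_arm(
  moves=[
    {"grip": 1,"translation": [0,0,0],"twist": [-0.025,0,0]},
    {"grip": 1,"translation": [0,0,0],"twist": [-0.025,0,0]},
    {"grip": 1,"translation": [0,0,0],"twist": [-0.025,0,0]},
    {"grip": 1,"translation": [0,0,0],"twist": [-0.02,0,0]},
    {"grip": 1,"translation": [0,0,0],"twist": [-0.02,0,0]},
    {"grip": 1,"translation": [0,0,0],"twist": [-0.015,0,0]},
    {"grip": 1,"translation": [0,0,0],"twist": [-0.005,0,0]},
    {"grip": 1,"translation": [0,0,0],"twist": [0,0,0]},
  ],
)

```text
clock: 20.03
eef_pos: [544.0, -58.5, 200.0]
tcp_rot: [2.885, 0.0, -0.035]
contact_force: [-0.1, 0.6, -2.0]
opening: 0.149
```

```bash
python3 - <<'E'
from h import *
delta([544,-60,200],[np.pi-.4,0,np.radians(-2.1)])
look("l8");floor_tilt("l8")
E
```

```text
t 20.03 pos [544.0408 -58.5287 199.957 ] rpy deg [165.312    0.0036  -2.0199] q [ 0.049   0.2804  1.841  -0.2936  1.0612  1.8043] F [-0.1085  0.6045 -1.9566] open 0.149
tool delta mm [0.0111 1.4346 0.3316]
twist [-0.1436 -0.0004  0.0013]
floor n 1668 slope deg along lip dir -14.308081361613006 along y 0.03677994576558018 floor z rel tcp -52.865860038005714
```

View pics/side_l8.png

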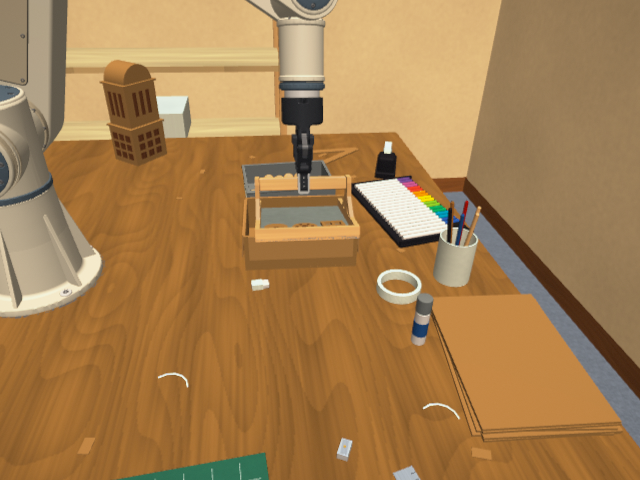

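View pics/top_l8.png

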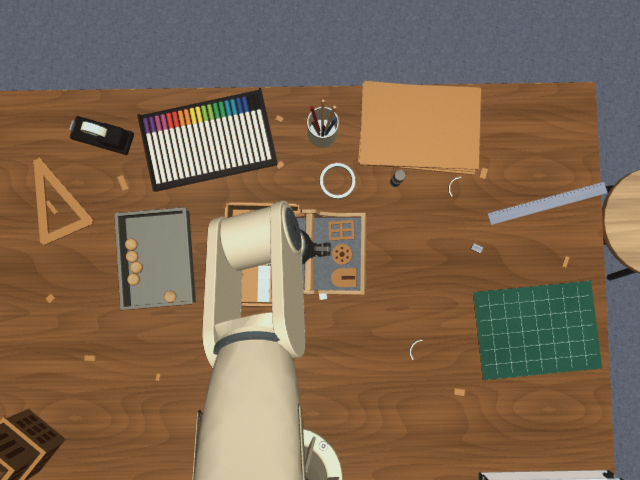

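jog_arm(
  moves=[
    {"grip": 1,"translation": [0,0,0],"twist": [-0.015,0,0]},
    {"grip": 1,"translation": [0,0,0],"twist": [-0.02,0,0]},
    {"grip": 1,"translation": [0,0,0],"twist": [-0.02,0,0]},
    {"grip": 1,"translation": [0,0,0],"twist": [-0.02,0,0]},
    {"grip": 1,"translation": [0,0,0],"twist": [-0.02,0,0]},
    {"grip": 1,"translation": [0,0,0],"twist": [-0.02,0,0]},
    {"grip": 1,"translation": [0,0,0],"twist": [-0.02,0,0]},
    {"grip": 1,"translation": [0,0,0],"twist": [-0.02,0,0]},
    {"grip": 1,"translation": [0,0,0],"twist": [-0.02,0,0]},
    {"grip": 1,"translation": [0,0,0],"twist": [-0.02,0,0]},
  ],
)

```text
clock: 20.97
eef_pos: [544.1, -58.7, 200.1]
tcp_rot: [2.689, -0.0, -0.036]
contact_force: [-0.4, 0.6, -3.6]
opening: 0.146
```

jog_arm(
  moves=[
    {"grip": 1,"translation": [0,0,0],"twist": [-0.02,0,0]},
    {"grip": 1,"translation": [0,0,0],"twist": [-0.02,0,0]},
    {"grip": 1,"translation": [0,0,0],"twist": [-0.015,0,0]},
    {"grip": 1,"translation": [0,0,0],"twist": [-0.01,0,0]},
    {"grip": 1,"translation": [0,0,0],"twist": [0,0,0]},
    {"grip": 1,"translation": [0,0,0],"twist": [0,0,0]},
    {"grip": 1,"translation": [0,0,0],"twist": [0,0,0]},
    {"grip": 1,"translation": [0,0,0],"twist": [0,0,0]},
  ],
)

```text
clock: 21.63
eef_pos: [544.1, -59.0, 200.2]
tcp_rot: [2.626, -0.0, -0.036]
contact_force: [0.1, 0.0, -2.4]
opening: 0.144
```

```bash
python3 - <<'E'
from h import *
delta([544,-60,200],[np.pi-.5,0,np.radians(-2.1)])
look("l9");floor_tilt("l9")
E
```

```text
t 21.63 pos [544.0875 -58.9937 200.209 ] rpy deg [150.4404  -0.0233  -2.0707] q [ 0.1946  0.34    1.8412 -0.5535  1.1523  2.0807] F [ 0.082   0.0244 -2.3559] open 0.144
tool delta mm [-0.0512  0.7744  0.6795]
twist [ 0.0159 -0.0006  0.0002]
floor n 2538 slope deg along lip dir -26.127235079678627 along y 0.04862686709771596 floor z rel tcp -47.77440122116156
```

View pics/side_l9.png

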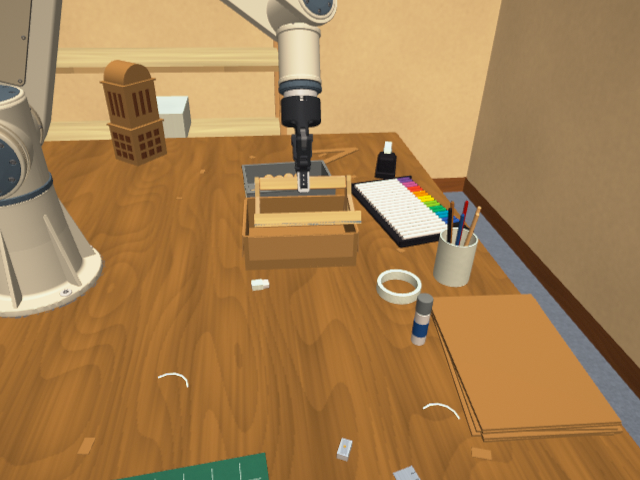

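View pics/top_l9.png

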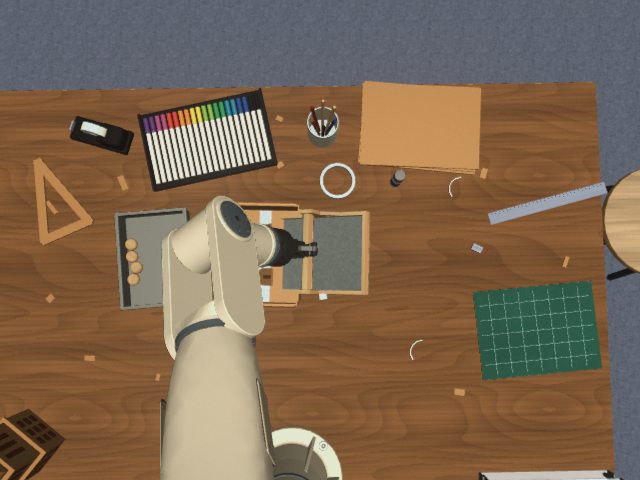

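jog_arm(
  moves=[
    {"grip": 1,"translation": [0,0,0],"twist": [0.02,0,0]},
    {"grip": 1,"translation": [0,0,0],"twist": [0.04,0,0]},
    {"grip": 1,"translation": [0,0,0],"twist": [0.06,0,0]},
    {"grip": 1,"translation": [0,0,0],"twist": [0.07,0,0]},
    {"grip": 1,"translation": [0,0,0],"twist": [0.07,0,0]},
    {"grip": 1,"translation": [0,0,0],"twist": [0.07,0,0]},
    {"grip": 1,"translation": [0,0,0],"twist": [0.07,0,0]},
    {"grip": 1,"translation": [0,0,0],"twist": [0.06,0,0]},
    {"grip": 1,"translation": [0,0,0],"twist": [0.04,0,0]},
    {"grip": 1,"translation": [0,0,0],"twist": [0.016,0,0]},
  ],
)

```text
clock: 22.57
eef_pos: [544.2, -60.0, 200.6]
tcp_rot: [-3.14, -0.001, -0.037]
contact_force: [0.5, 0.1, -2.1]
opening: 0.144
```

jog_arm(
  moves=[
    {"grip": 1,"translation": [-0.001,0.003,0],"twist": [0,0,0]},
    {"grip": 1,"translation": [-0.003,0.008,0],"twist": [0,0,0]},
    {"grip": 1,"translation": [-0.006,0.014,0],"twist": [0,0,0]},
    {"grip": 1,"translation": [-0.008,0.02,0],"twist": [0,0,0]},
    {"grip": 1,"translation": [-0.008,0.02,0],"twist": [0,0,0]},
    {"grip": 1,"translation": [-0.008,0.02,0],"twist": [0,0,0]},
    {"grip": 1,"translation": [-0.008,0.02,0],"twist": [0,0,0]},
    {"grip": 1,"translation": [-0.008,0.02,0],"twist": [0,0,0]},
    {"grip": 1,"translation": [-0.008,0.02,0],"twist": [0,0,0]},
    {"grip": 1,"translation": [-0.008,0.02,0],"twist": [0,0,0]},
  ],
)

```text
clock: 23.4
eef_pos: [471.4, -222.2, 200.0]
tcp_rot: [3.14, 0.0, -0.035]
contact_force: [-0.2, -0.3, -2.6]
opening: 0.143
```

jog_arm(
  moves=[
    {"grip": 1,"translation": [-0.007,0.018,0],"twist": [0,0,0]},
    {"grip": 1,"translation": [-0.006,0.014,0],"twist": [0,0,0]},
    {"grip": 1,"translation": [-0.003,0.01,0],"twist": [0,0,0]},
    {"grip": 1,"translation": [-0.001,0.004,0],"twist": [0,0,0]},
    {"grip": 1,"translation": [0,0,0],"twist": [0,0,0]},
  ],
)

```text
clock: 23.82
eef_pos: [453.4, -267.2, 200.0]
tcp_rot: [3.141, -0.0, -0.036]
contact_force: [-0.7, -1.0, -2.6]
opening: 0.139
```

```bash
python3 - <<'E'
from h import *
delta([460,-272,60],[np.pi,0,np.radians(-2.1)])
look("l10");floor_tilt("l10")
E
```

```text
t 23.82 pos [ 453.4038 -267.1989  200.0422] rpy deg [179.971  -0.001  -2.085] q [-0.5351  0.2344  1.8752 -0.0005  1.0318  1.0724] F [-0.6693 -1.0235 -2.6165] open 0.139
tool delta mm [  6.7641   4.4871 140.0446]
twist [ 0.0005 -0.      0.0003]
floor n 2528 slope deg along lip dir 0.027295834639837938 along y 0.05878502423424898 floor z rel tcp -54.28731335788693
```

View pics/side_l10.png

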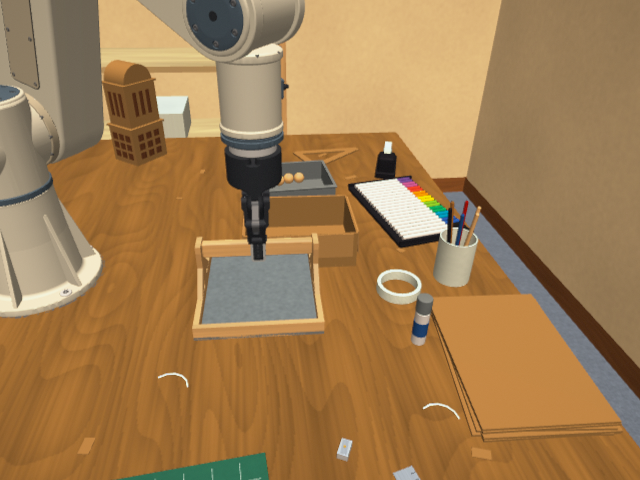

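View pics/top_l10.png

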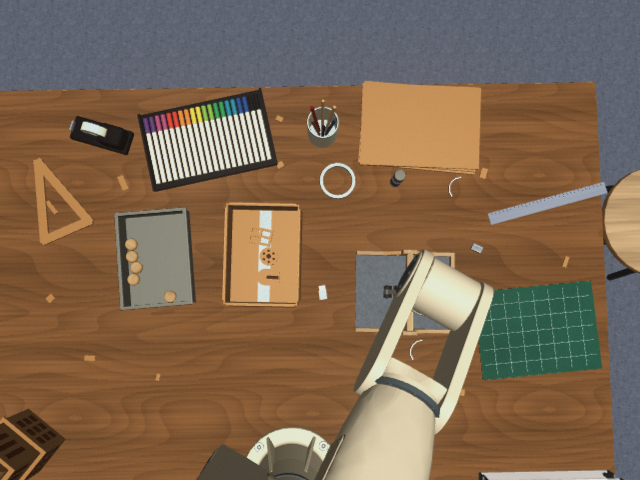

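jog_arm(
  moves=[
    {"grip": 1,"translation": [0,0,0.005],"twist": [0,0,0]},
    {"grip": 1,"translation": [0,0,0.012],"twist": [0,0,0]},
    {"grip": 1,"translation": [0,0,0.02],"twist": [0,0,0]},
    {"grip": 1,"translation": [0,0,0.02],"twist": [0,0,0]},
    {"grip": 1,"translation": [0,0,0.02],"twist": [0,0,0]},
    {"grip": 1,"translation": [0,0,0.02],"twist": [0,0,0]},
    {"grip": 1,"translation": [0,0,0.02],"twist": [0,0,0]},
    {"grip": 1,"translation": [0,0,0.01],"twist": [0,0,0]},
    {"grip": 1,"translation": [0,0,0.004],"twist": [0,0,0]},
    {"grip": 1,"translation": [0,0,0.002],"twist": [0,0,0]},
  ],
)

```text
clock: 24.75
eef_pos: [453.5, -266.3, 66.6]
tcp_rot: [-3.141, 0.001, -0.035]
contact_force: [-0.0, 0.1, -2.6]
opening: 0.148
```

jog_arm(
  moves=[
    {"grip": 1,"translation": [0,0,0.002],"twist": [0,0,0]},
    {"grip": 1,"translation": [0,0,0.002],"twist": [0,0,0]},
    {"grip": 1,"translation": [0,0,0.001],"twist": [0,0,0]},
    {"grip": 1,"translation": [0,0,0.001],"twist": [0,0,0]},
    {"grip": 1,"translation": [0,0,0],"twist": [0,0,0]},
  ],
)

```text
clock: 25.17
eef_pos: [453.7, -266.9, 61.4]
tcp_rot: [3.141, -0.001, -0.036]
contact_force: [0.2, -0.9, -2.4]
opening: 0.145
```

```bash
python3 - <<'E'
from h import *
delta([460,-272,60],[np.pi,0,np.radians(-2.1)])
look("l11");floor_tilt("l11")
E
```

```text
t 25.17 pos [ 453.7361 -266.8683   61.4035] rpy deg [179.9771  -0.0432  -2.0594] q [-0.5345  0.432   1.9742  0.      0.7345  1.0722] F [ 0.1842 -0.8923 -2.3639] open 0.145
tool delta mm [6.4432 4.9028 1.4103]
twist [ 0.0004 -0.0008  0.0007]
floor n 1920 slope deg along lip dir -0.19433243262140634 along y 0.11814596017205396 floor z rel tcp -54.0769297695401
```

Still ~1–2 mm above the table; lower until the force takes up.

jog_arm(
  moves=[
    {"grip": 1,"translation": [0,0,0.0007],"twist": [0,0,0]},
    {"grip": 1,"translation": [0,0,0.0007],"twist": [0,0,0]},
    {"grip": 1,"translation": [0,0,0.0004],"twist": [0,0,0]},
    {"grip": 1,"translation": [0,0,0],"twist": [0,0,0]},
  ],
)

```text
clock: 25.6
eef_pos: [453.8, -266.9, 60.5]
tcp_rot: [3.141, -0.001, -0.036]
contact_force: [-4.4, 1.6, 14.6]
opening: 0.15
```

jog_arm(
  moves=[
    {"grip": 0.68,"translation": [0,0,0],"twist": [0,0,0]},
    {"grip": 0.66,"translation": [0,0,0],"twist": [0,0,0]},
    {"grip": 0.6,"translation": [0,0,0],"twist": [0,0,0]},
    {"grip": 0.5,"translation": [0,0,0],"twist": [0,0,0]},
    {"grip": 0.3,"translation": [0,0,0],"twist": [0,0,0]},
    {"grip": 0,"translation": [0,0,0],"twist": [0,0,0]},
    {"grip": -0.3,"translation": [0,0,0],"twist": [0,0,0]},
    {"grip": -0.6,"translation": [0,0,0],"twist": [0,0,0]},
    {"grip": -0.6,"translation": [0,0,-0.003],"twist": [0,0,0]},
    {"grip": -0.6,"translation": [0,0,-0.006],"twist": [0,0,0]},
  ],
  squeeze=20,
)

```text
clock: 26.43
eef_pos: [453.1, -266.4, 68.0]
tcp_rot: [-3.141, 0.001, -0.036]
contact_force: [-0.8, 0.4, -0.3]
opening: 0.801
```

jog_arm(
  moves=[
    {"grip": -0.6,"translation": [0,0,-0.012],"twist": [0,0,0]},
    {"grip": -0.6,"translation": [0,0,-0.02],"twist": [0,0,0]},
    {"grip": -0.6,"translation": [0,0,-0.025],"twist": [0,0,0]},
    {"grip": -0.6,"translation": [0,0,-0.025],"twist": [0,0,0]},
    {"grip": -0.6,"translation": [0,0,-0.025],"twist": [0,0,0]},
    {"grip": -0.6,"translation": [0,0,-0.02],"twist": [0,0,0]},
    {"grip": -0.6,"translation": [0,0,-0.01],"twist": [0,0,0]},
    {"grip": -0.6,"translation": [0,0,0],"twist": [0,0,0]},
  ],
)

```text
clock: 27.1
eef_pos: [454.8, -267.4, 207.9]
tcp_rot: [3.139, -0.004, -0.036]
contact_force: [0.6, -0.2, -0.5]
opening: 0.8
```

jog_arm(
  moves=[
    {"grip": -0.6,"translation": [0,-0.01,0],"twist": [0,0,0]},
    {"grip": -0.6,"translation": [0,-0.025,0],"twist": [0,0,0]},
    {"grip": -0.6,"translation": [0,-0.035,0],"twist": [0,0,0]},
    {"grip": -0.6,"translation": [0,-0.035,0],"twist": [0,0,0]},
    {"grip": -0.6,"translation": [0,-0.035,0],"twist": [0,0,0]},
    {"grip": -0.6,"translation": [0,-0.03,0],"twist": [0,0,0]},
    {"grip": -0.6,"translation": [0,-0.02,0],"twist": [0,0,0]},
    {"grip": -0.6,"translation": [0,-0.01,0],"twist": [0,0,0]},
    {"grip": -0.6,"translation": [0,0,0],"twist": [0,0,0]},
  ],
)

```text
clock: 27.85
eef_pos: [459.8, -64.9, 204.0]
tcp_rot: [-3.141, 0.002, -0.033]
contact_force: [0.9, -0.5, -0.4]
opening: 0.801
```

```bash
python3 - <<'E'
from h import *
delta([460,-272,60])
look("end")
z=np.load("top_end.npz");p,d=z["p"].astype(int),z["d"];C=cloud("top",d)
m=np.zeros((480,640),bool);m[255:327,358:450]=1
m&=(abs(p[...,0]-p[...,2])<45)&(p[...,2]>=p[...,0]-5)&(C[...,2]<20)
P=C[m];A=np.c_[P[:,:2]-P[:,:2].mean(0),np.ones(len(P))];c=np.linalg.lstsq(A,P[:,2],rcond=None)[0];print("floor",len(P),np.degrees(c[:2]),c[2])
E
```

```text
t 27.85 pos [459.7854 -64.9196 204.0185] rpy deg [-179.9721    0.1218   -1.9146] q [-0.1437  0.134   1.9921  0.0003  1.0177  1.4604] F [ 0.9444 -0.4927 -0.3795] open 0.801
tool delta mm [  7.4392 207.0278 143.902 ]
floor 4481 [-0.0401 -0.0072] 6.260121640047368
```

View pics/top_end.png

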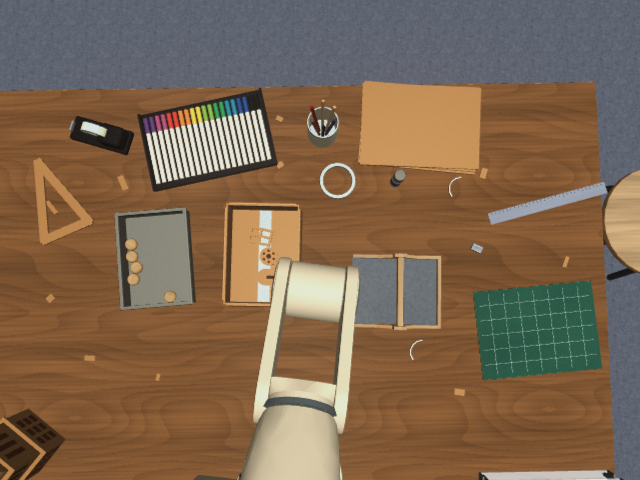

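View pics/side_end.png

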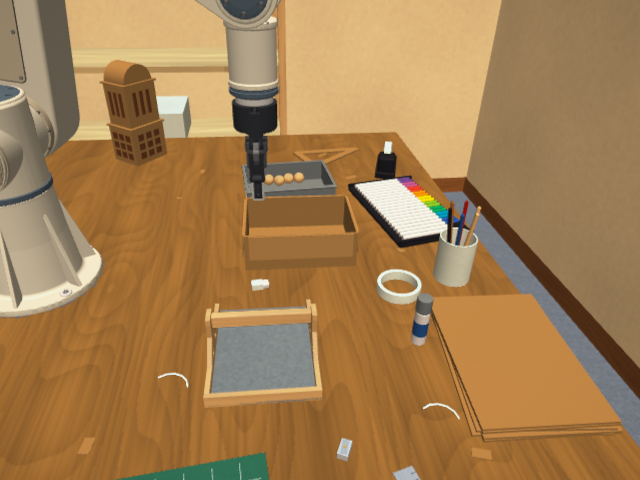

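```bash
python3 -c "
from rig import r
print(r.sign_off())"
```

```text
the job is handed in; nothing more can be done
None
```

I cleared the sorting board and handed the job in at about 28 s of the 72 s allowed; sign-off reports no verdict.

- **Balls:** I lifted the board level by its handle with everything on it and carried it to the grey tub. All five balls rolled off at about 6° of tilt while the flat pieces stayed on. During the carry the balls had rolled back gently against the flat pieces, with no harm done.
- **Flat pieces:** I tilted the board to about 30° over the carton, and all three slid off into it.
- **Board:** It is back on the table, empty and let go. It is close to where it started but turned about 33°, with the lip now to the robot's left.

The last pictures show five balls in the tub and the window and disc in the carton, with the arch partly behind the arm. The arch was clear in the picture before that. The board is empty and level to better than 0.1°. The tape, eraser, glue stick and sharpener look unmoved, though I judged that by eye rather than measuring them again.

One check disagreed slightly: the board's floor measured 6.3 mm high instead of 5 mm. That is within the camera calibration error of about 2 mm, and the gripper felt firm table contact (about 15 N) before letting go.

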